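# Clamp the loose rail back on the shaving mirror

### The job

The bottom rail has dropped off the little wooden shaving mirror that lies between the jaws of the one-hand bar clamp: lay the rail flat between the frame's open end and the moving jaw, its rebate towards the glass and its ends flush with the frame's sides, and let go of it. Then pump the clamp's trigger, and only the trigger (do not push the jaw along by hand), until the jaw has closed the joint and presses the rail snugly home, but squeeze lightly, because too hard a pull cracks the mirror. Finish while still holding the trigger squeezed, so that the joint stays under pressure, and leave the things by the wall alone.

Things in the scene. Friction and masses are not known exactly. Their poses are not given: they have to be found in the camera images.
- rail_center (a point): centre of the loose bottom rail: wooden strip 104 mm long (its x), 25 wide (its y), 22 high, 35 to 70 g, flat on the ledge, point 11 mm above its underside. Its -y side must face the frame; underneath in that side an 80 mm long, 7 mm deep, 11 mm high rebate takes the glass edge. Grasp it from above across its width, by its upper half.
- frame_mouth (a point): middle of the open end of the loose, face-up, three-sided wooden frame, level with the ends of its two side strips, 11 mm above the ledge. y points out of the open end, x along the missing rail. Glass edge juts 5 mm past the strips' ends, glass face 8 mm above the ledge. Rail is home when its -y side touches both strips' ends (its centre 12.5 mm along +y from here).
- frame: the mirror frame, about 250 g: 104 mm wide (x), 100 mm long (y), 22 mm high, origin under its middle, open end at +y; side strips 18 mm wide, closed end strip 25 mm wide, thin old mirror glass between them, which cracks if the clamp presses with over 60 N
- clamp: the one-hand bar clamp, black plastic with a flat steel bar, about 0.95 kg, loose on its side on the ledge, 33 mm high; origin on the ledge under the middle of its housing. y runs along the bar from the housing to the moving jaw; both jaws reach to +x, pistol handle and trigger to -x. The mirror lies between the jaws, closed end to the fixed jaw.
- fixed_jaw (a point): centre of the pad face of the fixed jaw (it looks along the clamp's +y; pad 36 mm long, 30 mm high), 15 mm above the ledge
- jaw_face (a point): centre of the pad face of the moving jaw (it looks along the clamp's -y; pad 36 mm along x, 28 mm high), 16 mm above the ledge. The rubber pad gives 1 mm for each 10 N, at most about 4 mm.
- handle_grip (a point): middle of the outer (-y) side of the pistol handle, where the palm goes, 15 mm above the ledge; handle 24 mm thick along y, 29 mm high, reaching from 20 to 120 mm to -x of the bar
- trigger_grip (a point): middle of the outer (+y) side of the trigger's finger plate, opposite handle_grip, 15 mm above the ledge; plate 11 mm thick, 24 high, about 90 long. 55 mm from handle_grip at rest, 36 mm squeezed fully. Straddle handle and trigger from above, one finger outside each, and close: each full squeeze carries the moving jaw about 6.5 mm; let out fully, it springs back and the jaw stays.
- trigger (a joint): angle of the trigger, 0 let out, 0.168 squeezed fully to the handle. A spring pushes it out with 4 to 6 N at trigger_grip. Once the jaw bears on the work the trigger stops part way, and the jaw presses with about 2.3 N for each newton of pull at trigger_grip above some 8 N (spring and drag): a pull of 15 N presses about 17 N, 23 N about 35 N, 35 N about 60 N.
- bar (a joint): travel of the moving jaw towards the fixed jaw, m, 0 (180 mm between the pads) to 0.090; it grows with each squeeze
- tumbler: bystander: clear glass tumbler, 72 mm across, 112 mm high, origin under its middle
- brush_cup: bystander: white ceramic cup with toothbrushes, 76 mm across, cup 98 mm, 185 mm high with brushes, origin under its middle
- soap_case: bystander: yellow plastic soap case with flip-top lid, 108 x 75 x 37 mm, origin under its middle
- bodna: bystander: red plastic water pot with spout and handle, body 144 mm across, 170 mm high, origin under its middle
Not all that is in view belongs to the job. Of the things like the part that bears rail_center, leave any that is black, red or turquoise; of the rest the smaller one is meant.

How it is judged:
By the outcome, as a careful person would: the job done as asked, in the order asked, and still so for the second after the job is handed in, while the arm keeps its last pose, push and grip.
It also fails if it takes over 64 s, if anything falls off the work surface, if the arm or the gripper's body presses on something with over 40 N, if the wrist force passes 120 N, or if a joint passes its speed limit or range.

### The arm

A 6-joint arm with a two-finger parallel gripper is mounted at the origin on the work surface. World frame = base frame: x ahead of the robot, y to its left, z up, the work surface at z = 0. Lengths are in m, angles in rad, forces in N, time in s.
With the tool pointing down it reaches from about 0.35 to 0.85 m from the base axis. Payload 8.1 kg.
Tool frame: the origin (TCP) lies at the centre of the arm's flange, where the gripper is bolted on; the fingertips stand 186 mm ahead of it and the grasp point (between the pads) lies 167 mm ahead of it; z points along the fingers, y is the line along which they close (so a half turn about z gives the same grasp; the last joint's range is limited). The gripper opens to 93 mm and grips with 3 to 60 N. Pads are 15 mm wide; open, the fingers measure 128 mm over their backs; the gripper's body (75 mm by 188 mm) begins 65 mm behind the grasp point.
Start: joints at [-1.286, 0.13, 1.488, -0, 1.523, -0.085], TCP at [0.217, -0.559, 0.405] pointing down, gripper open.
Joint ranges: [-2.96, 2.96], [-0.89, 2.26], [0.02, 2.5], [-1.34, 4.48], [0, 2.73], [-2.66, 2.66]. Speed limits (rad/s): [2.39, 2.39, 2.79, 3.14, 3.14, 3.14].

### API

Orientations are given as a rotation vector (axis times angle).
In Python, from plant import robot gives the robot as it stands.
- The arm moves only by the tool apply_moves, never from a script. Its argument "series" is a list of rows, each a list of 2 entries, a list of its own where there are three numbers: the shift along the tool's x, y, z in mm, then the turn, a rotation vector about the tool's x, y, z in rad. A call has 1 to 12 rows; each row shifts and turns the commanded pose from where the row before left it, along the tool's axes as they then stand; what a row does not reach is not made up. A row lasts 1/12 s, in which the tool goes at most 41.7 mm and 7.16 degrees, less where a joint would pass 70% of its speed; a pose out of reach is approached as far as the arm can. A call is refused whole if a number of a shift passes 41.7 or a number of a turn 0.125, either way. A call with a gripper value outside its range is refused whole. "claw" is the opening, from 0 (shut) to 1 (fully open), set as the call begins (left out, the last holds). The fingers move at their own pace and stop on an object; "newtons" is the grip in N (left out, the last holds). Time passes only in rows, so rows that do not move let the fingers close. It gives the time, the measured TCP pose, the force, the opening and the grip force at its end, in the units of the state.
- robot.read_state(): the state, without advancing time (a new reading comes with each control period).
- robot.read_camera(name): name is "scene" or "top" or "wrist"; returns (picture, depth): 420x560x3 uint8, blue, green, red; 420x560 float32, m along the optical axis (not along the pixel's ray), 0 where there is no reading.
- robot.calibration(name): a dict with "fx", "fy", "cx", "cy" (pixels), "extrinsics" (4x4, takes a point from world to camera coordinates). Camera axes: x right, y down, z forward; pixel columns grow to the right and rows downward; lengths in m; the calibration is good to about 2 mm. A picture is of the moment at which its call begins: read the wrist's pose just before it. calibration takes no time and is no camera call; for the wrist camera it gives the pose at the moment of the call.
- robot.close_job(): hands the job in; it is judged then, once.
The state is a dict: "t": time; "q": joint angles; "dq": joint speeds; "joint_torque": joint torques, N m; "tool_pos": TCP position; "orientation": TCP orientation; "force": force on the tool from outside, world axes, zero at the start; "wrist_torque": the same for the moment, N m; "opening": finger opening in m; "gripper_force": force on a finger pad.
Only numpy, scipy, OpenCV 4.12 (cv2) and the standard library are available. Lean on these libraries where they do the work, as an engineer would, in place of code of your own. Each camera call takes 0.05 s, during which the arm holds its last target. There are 200 camera calls.

## Working session

There is one attempt and no reset: what is moved stays moved. The work goes in short steps, Python scripts to look and compute and a tool call to move; the robot and the scene stay as the last step left them, time stands still between calls to the robot, and variables do not carry over. Pictures are saved under pics/ and viewed, at most 12 in all, crops included, and the job is handed in when it is done.

Besides the shell and the picture viewer there is one more tool, called after "Request:" as name(argument=value, ...) on one line, values as JSON. apply_moves: Moves the arm, as the interface text tells. Its arguments: {"type":"object","properties":{"series":{"type":"array"},"claw":{"type":"number"},"newtons":{"type":"number"}},"required":["series"]}

```bash
ls; mkdir -p pics; cat > h.py <<'E'
import numpy as np, cv2
from plant import robot
def snap(n,f):
    c=robot.calibration(n); im,d=robot.read_camera(n)
    cv2.imwrite(f'pics/{f}.png',im); np.savez(f'pics/{f}.npz',d=d,im=im,E=c['extrinsics'],K=[c['fx'],c['fy'],c['cx'],c['cy']])
def pt(f,u,v,z=None,r=1):
    """world point of pixel; by depth, or by intersecting with height z"""
    a=np.load(f'pics/{f}.npz'); fx,fy,cx,cy=a['K']; T=np.linalg.inv(a['E'])
    ray=T[:3,:3]@np.array([(u-cx)/fx,(v-cy)/fy,1]); o=T[:3,3]
    if z is not None: return o+ray*(z-o[2])/ray[2]
    w=a['d'][int(v)-r:int(v)+r+1,int(u)-r:int(u)+r+1]; return o+ray*np.median(w[w>0])
E
python3 - <<'E'
from h import *
snap('top','top0'); snap('scene','scene0'); s=robot.read_state(); print(s)
print(robot.calibration('top'))
E
```

```text
pics
{'t': 0.1, 'q': array([-1.28641228e+00,  1.31068372e-01,  1.48918698e+00, -8.43878266e-06,
        1.52299663e+00, -8.53860838e-02]), 'dq': array([-0.00043308, -0.00184855, -0.00144295, -0.00100896,  0.00030475,
       -0.00058478]), 'joint_torque': array([ 2.35297201e-03, -5.61340427e+01, -4.93094838e+01,  7.72373937e-02,
        2.91246304e-02, -1.62141907e-05]), 'tool_pos': array([ 0.2168082 , -0.55923194,  0.40379329]), 'orientation': array([-3.08642941e+00, -5.77227415e-01,  2.71945085e-04]), 'force': array([ 0.34039997,  0.4207452 , -0.15918407]), 'wrist_torque': array([-0.00702594,  0.07248398, -0.01907192]), 'gripper_force': 0.0, 'opening': 0.09322304565534907}
{'fx': 433.6472815527767, 'fy': 433.6472815527767, 'cx': 272.8292508639871, 'cy': 204.63253038271324, 'extrinsics': array([[ 1.52306223e-02, -9.99884006e-01,  5.50308858e-05,
         1.02196024e-01],
       [-9.98357735e-01, -1.52104133e-02, -5.52311213e-02,
         4.92579061e-01],
       [ 5.52255518e-02,  7.86263839e-04, -9.98473595e-01,
         1.25867531e+00],
       [ 0.00000000e+00,  0.00000000e+00,  0.00000000e+00,
         1.00000000e+00]])}
```

View pics/top0.png

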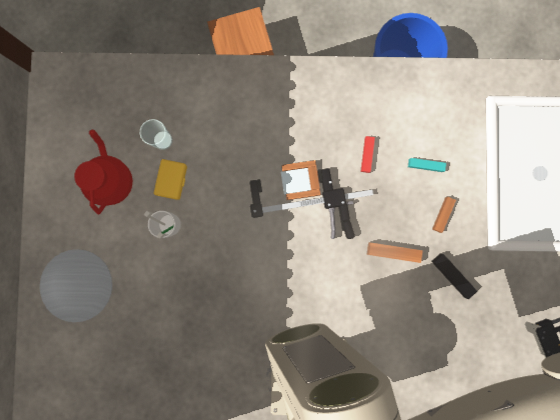

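View pics/scene0.png

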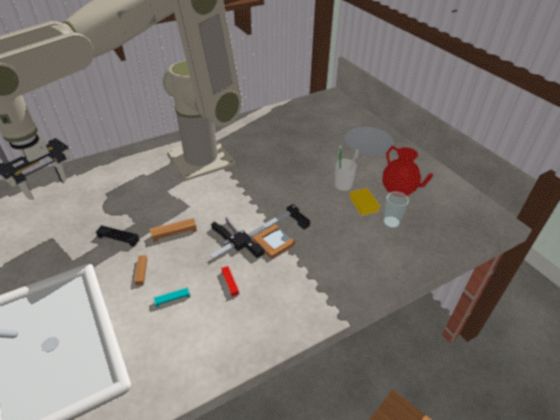

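Top view: the frame is at (300,179) with its open end to the left, the moving jaw at (256,198), and the housing with handle and trigger around (340,215). The rail I want is the smaller wood strip at (445,214). The longer one at (395,251) is a decoy.

```bash
python3 - <<'E'
from h import *
im=cv2.imread('pics/top0.png')
a=cv2.resize(im[145:250,235:395],None,fx=5,fy=5,interpolation=cv2.INTER_CUBIC); cv2.imwrite('pics/c1.png',a)
b=im[190:240,425:475]
hsv=cv2.cvtColor(im,cv2.COLOR_BGR2HSV); m=cv2.inRange(hsv,(3,90,60),(20,255,255))
n,l,st,ce=cv2.connectedComponentsWithStats(m)
for i in range(1,n):
    if st[i,4]>100:
        r=cv2.minAreaRect(np.argwhere(l==i)[:,::-1].astype(np.float32)); print(st[i],r)
        print(pt('top0',*r[0],z=.022), [pt('top0',*p,z=.022)[:2].round(4) for p in cv2.boxPoints(r)])
E
```

```text
[ 207    7   67   48 2372] ((239.93551635742188, 37.267921447753906), (49.942352294921875, 56.04463195800781), 74.47589111328125)
[0.98814302 0.21523336 0.022     ] [array([1.0372, 0.3167]), array([1.0856, 0.1564]), array([0.9393, 0.1142]), array([0.8914, 0.2736])]
[282 160  39  40 635] ((300.95001220703125, 179.64999389648438), (35.779605865478516, 34.78965759277344), 81.8698959350586)
[0.56490264 0.02858291 0.022     ] [array([0.6089, 0.087 ]), array([ 0.625 , -0.0138]), array([ 0.5211, -0.0296]), array([0.5052, 0.0707])]
[433 197  23  36 399] ((443.8070373535156, 214.20823669433594), (11.059624671936035, 36.5258674621582), 22.833654403686523)
[ 0.47016866 -0.3884117   0.022     ] [array([ 0.4269, -0.3527]), array([ 0.5257, -0.3946]), array([ 0.5136, -0.4242]), array([ 0.4149, -0.3823])]
[367 243  56  20 688] ((394.6820983886719, 252.06643676757812), (54.58853530883789, 12.544718742370605), 8.746161460876465)
[ 0.35826603 -0.2453894   0.022     ] [array([ 0.3511, -0.1645]), array([ 0.387 , -0.1699]), array([ 0.3654, -0.3263]), array([ 0.3296, -0.3207])]
```

View pics/c1.png

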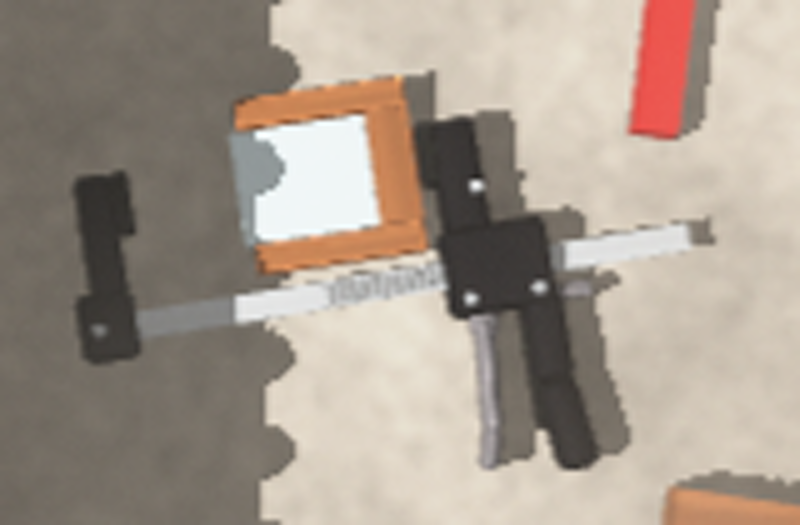

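```bash
cat >> h.py <<'E'
from scipy.spatial.transform import Rotation as R
def goal(p,yaw,s=None):
    """grasp-point target p (world), tool y at world angle yaw deg (mod 180), pointing down. prints tool shifts mm (current axes) and turn about tool z"""
    s=s or robot.read_state(); M=R.from_rotvec(s['orientation']).as_matrix()
    tcp=np.array(p)+[0,0,.167]; d=(M.T@(tcp-s['tool_pos']))*1000
    cur=np.degrees(np.arctan2(M[1,1],M[0,1])); e=(yaw-cur+90)%180-90
    tilt=M.T@np.cross(M[:,2],[0,0,-1])
    print('t',round(s['t'],2),'grasp pt',(s['tool_pos']+M[:,2]*.167).round(4),'yaw',round(cur,2),'open',round(s['opening']*1000,1),'gf',round(s['gripper_force'],1),'F',s['force'].round(1))
    print('shift mm',d.round(1),'turn z rad',round(-np.radians(e),4),'(other',round(-np.radians(e-np.sign(e)*180),3),') tilt fix',tilt.round(4))
E
python3 - <<'E'
from h import *
goal([.470,-.388,.20],67.0)
s=robot.read_state();c=robot.calibration('wrist'); M=R.from_rotvec(s['orientation']).as_matrix()
T=np.linalg.inv(c['extrinsics']); print('cam in tool',M.T@(T[:3,3]-s['tool_pos'])); print(M.T@T[:3,:3]); print(c['fx'])
f='top0'; o=(235,145)
for n,u,v,z in [('frame TL',235,102,.022),('TR',405,77,.022),('BR',427,250,.022),('BL',260,272,.022),('mj top',131,180,.03),('mj bot',133,235,.03),('fj top',416,125,.03),('fj bot',437,188,.03),('handle tip L',537,432,.029),('handle tip R',597,456,.029),('trig tip outer',480,466,.027),('trig mid',478,395,.027),('trig tip in',495,462,.027),('bar L',235,308,.02),('bar R',690,235,.02)]:
    print(n,pt(f,o[0]+u/5-.4,o[1]+v/5-.4,z=z)[:2].round(4))
E
```

```text
t 0.1 grasp pt [ 0.2167 -0.559   0.2368] yaw -68.81 open 93.2 gf 0.0 F [ 0.3  0.4 -0.2]
shift mm [298.  -68.1  36.9] turn z rad 0.7712 (other -2.37 ) tilt fix [-0.0017 -0.0001  0.    ]
cam in tool [0.07472311 0.00053723 0.01909295]
[[-2.18180268e-04 -9.63183765e-01 -2.68843798e-01]
 [ 9.99999836e-01 -3.52608466e-04  4.51736358e-04]
 [-5.29901725e-04 -2.68843655e-01  9.63183684e-01]]
343.1550311101471
frame TL [0.6072 0.0858]
TR [ 0.6234 -0.0137]
BR [ 0.5219 -0.0275]
BL [0.5076 0.0698]
mj top [0.5594 0.1457]
mj bot [0.5274 0.144 ]
fj top [ 0.5941 -0.0196]
fj bot [ 0.5575 -0.0321]
handle tip L [ 0.4169 -0.0913]
handle tip R [ 0.4036 -0.126 ]
trig tip outer [ 0.3968 -0.0588]
trig mid [ 0.4377 -0.0573]
trig tip in [ 0.3992 -0.0674]
bar L [0.4864 0.084 ]
bar R [ 0.5332 -0.1814]
```

Request:
apply_moves(series=[[[35, 10.5, 20], [0, 0, 0]], [[35, 10.5, 20], [0, 0, 0]], [[35, 10.5, 20], [0, 0, 0]], [[35, 10.5, 20], [0, 0, 0]], [[35, 10.5, 20], [0, 0, 0]], [[0, 0, 0], [0, 0, 0.11]], [[0, 0, 0], [0, 0, 0.11]], [[0, 0, 0], [0, 0, 0.11]], [[0, 0, 0], [0, 0, 0.11]], [[0, 0, 0], [0, 0, 0.11]], [[0, 0, 0], [0, 0, 0.11]], [[0, 0, 0], [0, 0, 0.11]]])

```text
t: 1.1
tool_pos: [0.3989, -0.5449, 0.3039]
orientation: [-3.076, 0.633, 0.001]
force: [0.2, -0.1, -0.2]
opening: 0.0932
gripper_force: 0.0
```

```bash
python3 - <<'E'
from h import *
goal([.470,-.388,.20],67.0)
snap('wrist','w1'); im=cv2.imread('pics/w1.png')
E
```

```text
t 1.1 grasp pt [ 0.3988 -0.5447  0.1369] yaw -113.24 open 93.2 gf 0.0 F [ 0.2 -0.1 -0.2]
shift mm [   3.3 -172.3  -62.9] turn z rad -0.0042 (other 3.137 ) tilt fix [-0.0007  0.0011  0.    ]
```

View pics/w1.png

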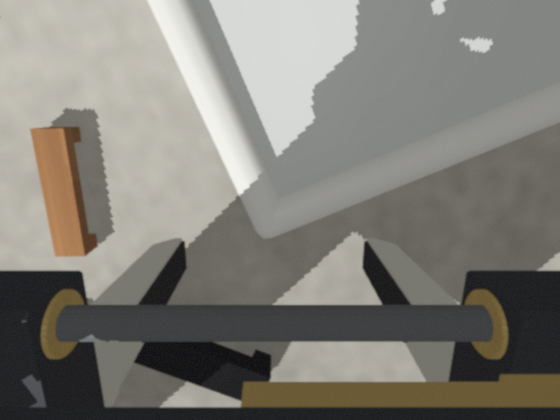

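Rail seen at (62,192). The end lugs at (78,135) and (92,240) and the dark recess between them put the rebate on the side facing the camera (world -y). So its +y points the same way as the frame's, and it needs about +31° of turn.

```bash
cat >> h.py <<'E'
def cloud(f,box):
    a=np.load(f'pics/{f}.npz'); fx,fy,cx,cy=a['K']; T=np.linalg.inv(a['E']); u0,v0,u1,v1=box
    v,u=np.mgrid[v0:v1,u0:u1]; d=a['d'][v0:v1,u0:u1]
    P=np.stack([(u-cx)/fx*d,(v-cy)/fy*d,d],-1)@T[:3,:3].T+T[:3,3]; P[d<=0]=np.nan; return P,a['im'][v0:v1,u0:u1]
def rect(P):
    r=cv2.minAreaRect((P[:,:2]*1000).astype(np.float32)); return r
E
python3 - <<'E'
from h import *
P,im=cloud('w1',(5,100,120,270))
print(np.nanpercentile(P[...,2],[5,50,95]))
m=(P[...,2]>.018)&(P[...,2]<.03); Q=P[m]; print(len(Q),np.median(Q[:,2])); print(rect(Q))
c=np.array(rect(Q)[0])/1000; 
print([pt('w1',*p,z=.022)[:2].round(4) for p in [(33,129),(66,128),(84,251),(55,255)]])
goal([*c,.02],67.)
E
```

```text
[-0.00017405  0.00119908  0.02336235]
4533 0.022785547035122033
((472.60675048828125, -391.65020751953125), (26.77719497680664, 104.22686004638672), 67.13361358642578)
[array([ 0.5241, -0.4021]), array([ 0.5149, -0.4252]), array([ 0.4239, -0.3846]), array([ 0.4303, -0.3606])]
t 1.15 grasp pt [ 0.3988 -0.5448  0.137 ] yaw -113.71 open 92.6 gf 0.0 F [-0.2  0.2 -0.5]
shift mm [   5.9 -169.9  117.1] turn z rad -0.0124 (other 3.129 ) tilt fix [-0.0007  0.001   0.    ]
```

Request:
apply_moves(series=[[[1.2, -34, 0], [0, 0, 0]], [[1.2, -34, 0], [0, 0, 0]], [[1.2, -34, 0], [0, 0, 0]], [[1.2, -34, 0], [0, 0, 0]], [[1.2, -34, 0], [0, 0, -0.014]], [[0, 0, 25], [0, 0, 0]], [[0, 0, 25], [0, 0, 0]], [[0, 0, 20], [0, 0, 0]], [[0, 0, 0], [0, 0, 0]]])

```text
t: 1.9
tool_pos: [0.4692, -0.3888, 0.2293]
orientation: [-3.08, 0.597, 0.011]
force: [0.1, 0.7, -0.6]
opening: 0.0926
gripper_force: 0.0
```

```bash
python3 - <<'E'
from h import *
goal([.4726,-.3916,.0305],67.1)
snap('wrist','w2')
E
```

```text
t 1.9 grasp pt [ 0.4682 -0.3878  0.0623] yaw -111.95 open 92.6 gf 0.0 F [ 0.1  0.7 -0.6]
shift mm [ 4.4  1.4 31.7] turn z rad 0.0166 (other -3.125 ) tilt fix [-0.0032  0.0079  0.    ]
```

View pics/w2.png

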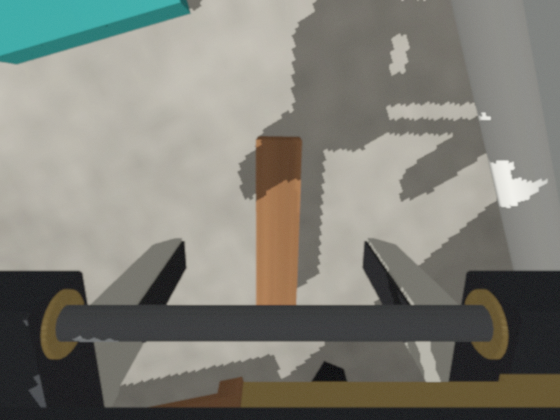

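The rail runs vertically in view from (279,137) to (277,305), centred between the fingers. Next: go down and grip.

Request:
apply_moves(series=[[[4, 1, 15], [0, 0, 0.012]], [[0, 0, 12], [0, 0, 0]], [[0, 0, 4.5], [0, 0, 0]], [[0, 0, 0], [0, 0, 0]]])

```text
t: 2.28
tool_pos: [0.4736, -0.3931, 0.2022]
orientation: [-3.078, 0.62, 0.003]
force: [0.1, 0.7, -0.0]
opening: 0.0931
gripper_force: 0.0
```

Request:
apply_moves(series=[[[0, 0, 0], [0, 0, 0]], [[0, 0, 0], [0, 0, 0]], [[0, 0, 0], [0, 0, 0]], [[0, 0, 0], [0, 0, 0]], [[0, 0, 0], [0, 0, 0]], [[0, 0, 0], [0, 0, 0]], [[0, 0, 0], [0, 0, 0]], [[0, 0, 0], [0, 0, 0]]], claw=0.1, newtons=15)

```text
t: 2.95
tool_pos: [0.4741, -0.3933, 0.2033]
orientation: [3.08, -0.621, 0.0]
force: [-0.5, 0.7, -0.2]
opening: 0.0444
gripper_force: 0.0
```

```bash
python3 - <<'E'
from h import *
goal([.4726,-.3916,.0305],67.1)
E
```

```text
t 2.95 grasp pt [ 0.4741 -0.3933  0.0363] yaw -112.81 open 44.4 gf 0.0 F [-0.5  0.7 -0.2]
shift mm [-2.1 -1.   5.8] turn z rad 0.0016 (other -3.14 ) tilt fix [ 0. -0.  0.]
```

Request:
apply_moves(series=[[[-1, 0, 5.5], [0, 0, 0]], [[0, 0, 0], [0, 0, 0]], [[0, 0, 0], [0, 0, 0]], [[0, 0, 0], [0, 0, 0]], [[0, 0, 0], [0, 0, 0]], [[0, 0, 0], [0, 0, 0]], [[0, 0, 0], [0, 0, 0]]])

```text
t: 3.53
tool_pos: [0.4732, -0.393, 0.1978]
orientation: [3.079, -0.621, 0.0]
force: [0.3, 0.3, -0.7]
opening: 0.025
gripper_force: 15.0
```

```bash
python3 - <<'E'
from h import *
P,im=cloud('top0',(235,145,395,250))
z=P[...,2]
hsv=cv2.cvtColor(im,cv2.COLOR_BGR2HSV); w=cv2.inRange(hsv,(3,90,60),(20,255,255))>0
w[:, 120:]=0
k=w&(z>.015); print('frame',rect(P[k]),np.median(z[k]))
r=rect(P[k]); print(cv2.boxPoints(r).round(1).tolist())
goal([.54,.09,.15],98.5)
E
```

```text
frame ((566.1268310546875, 28.281517028808594), (104.48106384277344, 102.48409271240234), 8.757474899291992) 0.02029348561957811
[[506.70001220703125, 71.0], [522.2999877929688, -30.299999237060547], [625.5999755859375, -14.399999618530273], [610.0, 86.9000015258789]]
t 3.53 grasp pt [ 0.4732 -0.393   0.0308] yaw -112.82 open 25.0 gf 15.0 F [ 0.3  0.3 -0.7]
shift mm [-125.7 -471.1 -119.3] turn z rad -0.5466 (other 2.595 ) tilt fix [ 0.     -0.0001  0.    ]
```

Request:
apply_moves(series=[[[0, 0, -33], [0, 0, 0]], [[0, 0, -34], [0, 0, 0]], [[0, 0, -33], [0, 0, 0]], [[-13.5, -37, 0], [0, 0, 0]], [[-13.5, -37, 0], [0, 0, 0]], [[-13.5, -37, 0], [0, 0, 0]], [[-13.5, -37, 0], [0, 0, 0]], [[-13.5, -37, 0], [0, 0, 0]], [[-13.5, -37, 0], [0, 0, 0]], [[-13.5, -37, 0], [0, 0, 0]], [[-13.5, -37, 0], [0, 0, 0]], [[-13.5, -37, 0], [0, 0, 0]]])

```text
t: 4.53
tool_pos: [0.49, -0.0371, 0.2981]
orientation: [-3.079, 0.622, -0.001]
force: [1.5, 1.1, -0.1]
opening: 0.0247
gripper_force: 15.0
```

Request:
apply_moves(series=[[[-13.5, -37, 0], [0, 0, 0]], [[-13.5, -37, 0], [0, 0, 0]], [[-13.5, -37, 0], [0, 0, 0]], [[-13.5, -37, 0], [0, 0, 0]], [[-13.5, -37, 0], [0, 0, 0]], [[0, 0, 0], [0, 0, -0.11]], [[0, 0, 0], [0, 0, -0.11]], [[0, 0, 0], [0, 0, -0.11]], [[0, 0, 0], [0, 0, -0.11]], [[0, 0, 0], [0, 0, -0.11]], [[0, 0, 0], [0, 0, 0]], [[0, 0, 0], [0, 0, 0]]])

```text
t: 5.53
tool_pos: [0.4998, 0.1578, 0.2978]
orientation: [3.133, 0.233, 0.0]
force: [0.3, 0.7, -0.9]
opening: 0.0249
gripper_force: 15.0
```

```bash
python3 - <<'E'
from h import *
goal([.50,.16,.13],98.76)
snap('wrist','w3')
E
```

```text
t 5.53 grasp pt [0.4999 0.1578 0.1308] yaw -81.5 open 24.9 gf 15.0 F [ 0.3  0.7 -0.9]
shift mm [ 0.5 -2.1  0.8] turn z rad -0.0045 (other 3.137 ) tilt fix [ 0.     -0.0002  0.    ]
```

View pics/w3.png

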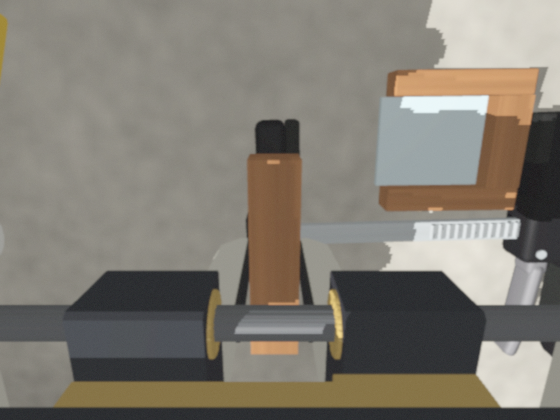

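The frame's strip ends are at (389,83) and (381,199), and the glass edge is at x≈378. The held rail spans (249–301, from v=157), and the moving jaw pad is behind it at (292,135).

```bash
python3 - <<'E'
from h import *
P,im=cloud('w3',(370,55,545,225)); z=P[...,2]
hsv=cv2.cvtColor(im,cv2.COLOR_BGR2HSV); w=cv2.inRange(hsv,(3,90,30),(20,255,255))>0
k=w&(z>.018)&(z<.03); Q=P[k]; r=rect(Q); print('frame',r,np.median(Q[:,2]),cv2.boxPoints(r).round(1).tolist())
th=np.radians(8.6); ex=np.array([np.cos(th),np.sin(th)]); ey=np.array([-np.sin(th),np.cos(th)])
a=Q[:,:2]@ex; b=Q[:,:2]@ey
for lo,hi in[(0,.012),(.092,.104)]:
    s=(a-a.min()>lo+.003)&(a-a.min()<hi-.003); print('strip end y',np.percentile(b[s],[99,99.8]),'closed',np.percentile(b[s],[.2,1]))
print('a range',np.percentile(a,[.3,99.7]))
for n,p in [('TL',(388,73)),('TRi',(389,95)),('BLt',(381,190)),('BLb',(381,209)),('BR',(519,207)),('TR',(539,70))]:
    q=pt('w3',*p,z=.022)[:2]; print(n,q.round(4),(q@ex).round(4),(q@ey).round(4))
# held rail
P,im=cloud('w3',(235,140,315,300)); z=P[...,2]; k=(z>.09)&(z<.13); Q=P[k]; hsv=cv2.cvtColor(im,cv2.COLOR_BGR2HSV); w=cv2.inRange(hsv,(3,90,30),(20,255,255))>0
Q=P[w&k]; print('rail',np.median(Q[:,2]), 'a',np.percentile(Q[:,:2]@ex,[.3,99.7]),'b',np.percentile(Q[:,:2]@ey,[.3,99.7]))
print('rail far-end corners',[pt('w3',u,v,z=np.median(Q[:,2]))[:2]@np.c_[ex,ey] for u,v in [(249,157),(301,157)]])
s=robot.read_state(); g=s['tool_pos'][:2]; print('grasp a,b',g@ex,g@ey)
for n,p in [('jaw pad',(296,125)),('jaw pad2',(298,150))]:
    print(n,[(pt('w3',*p,z=.03)[:2]@e).round(4) for e in (ex,ey)],pt('w3',*p))
E
```

```text
frame ((568.58642578125, 28.336822509765625), (103.54591369628906, 104.62715911865234), 9.294103622436523) 0.023023013388441593 [[509.0, 71.5999984741211], [525.9000244140625, -31.700000762939453], [628.0999755859375, -14.899999618530273], [611.2000122070312, 88.30000305175781]]
strip end y [-0.00574732 -0.00539241] closed [-0.10557953 -0.10384441]
strip end y [-0.00488312 -0.0045744 ] closed [-0.10413677 -0.10299924]
a range [0.51524618 0.61773769]
TL [0.6083 0.0923] 0.6152 0.0003
TRi [0.5939 0.0881] 0.6005 -0.0017
BLt [0.5249 0.0777] 0.5307 -0.0017
BLb [0.51   0.0742] 0.5154 -0.0029
BR [ 0.5275 -0.0319] 0.5168 -0.1105
TR [ 0.6258 -0.012 ] 0.617 -0.1055
rail 0.1240011943736857 a [0.49842096 0.56954349] b [0.06854534 0.09322584]
rail far-end corners [array([0.57072999, 0.09194098]), array([0.57068205, 0.06845945])]
grasp a,b 0.5177915589879879 0.08127779809030126
jaw pad [np.float64(0.58), np.float64(0.065)] [0.56385966 0.15108817 0.03135517]
jaw pad2 [np.float64(0.5624), np.float64(0.0633)] [0.54672764 0.14674355 0.0309308 ]
```

Request:
apply_moves(series=[[[24, 28.5, 0], [0, 0, -0.014]], [[24, 28.5, 0], [0, 0, 0]], [[0, 0, 25], [0, 0, 0]], [[0, 0, 25], [0, 0, 0]], [[0, 0, 22], [0, 0, 0]], [[0, 0, 13], [0, 0, 0]], [[0, 0, 6], [0, 0, 0]], [[0, 0, 0], [0, 0, 0]], [[0, 0, 0], [0, 0, 0]], [[0, 0, 0], [0, 0, 0]]])

```text
t: 6.42
tool_pos: [0.5571, 0.1093, 0.2085]
orientation: [-3.131, -0.26, -0.004]
force: [0.4, -0.1, 0.1]
opening: 0.0246
gripper_force: 15.0
```

```bash
python3 - <<'E'
from h import *
goal([.50,.16,.13],99.3)
snap('wrist','w4')
E
```

```text
t 6.42 grasp pt [0.5575 0.1094 0.0415] yaw -80.52 open 24.6 gf 15.0 F [ 0.4 -0.1  0.1]
shift mm [-47.7 -59.4 -88.6] turn z rad 0.0031 (other -3.138 ) tilt fix [ 0.0002 -0.0027  0.    ]
```

View pics/w4.png

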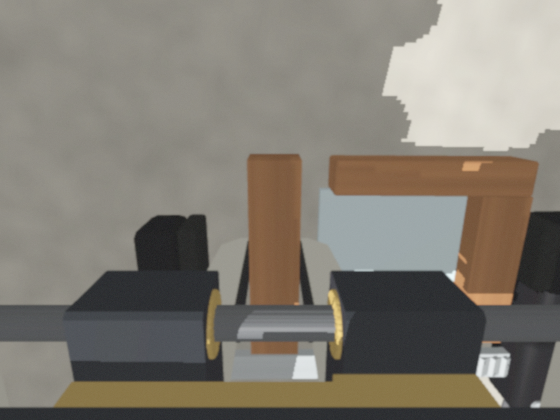

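The rail's far end is at (249–301, 156). The frame strip's outer edge runs (330,158)–(525,158), its end is at x=330, and the jaw pad is at x=207.

```bash
python3 - <<'E'
from h import *
s=robot.read_state(); M=R.from_rotvec(s['orientation']).as_matrix(); ex=M[:2,0]; ey=-M[:2,1]; g=(s['tool_pos']+.167*M[:,2])
def ab(u,v,z): q=pt('w4',u,v,z=z)[:2]-g[:2]; return (q@ex*1000).round(1),(q@ey*1000).round(1)
def dz(u,v): return pt('w4',u,v,r=3)
print('z rail',dz(275,175)[2],'frame',dz(400,175)[2],dz(490,250)[2],'glass',dz(390,240)[2],'jaw',dz(195,240)[2])
zr=dz(275,175)[2]; zf=dz(400,175)[2]
for n,u,v,z in [('rail L',249,156,zr),('rail R',301,155.5,zr),('railLlow',248,230,zr),('railRlow',301,230,zr),('strip end out',330,158,zf),('strip end in',332,193,zf),('strip corner',528,158,zf),('strip inner',460,194,zf),('closed bottom R',514,285,zf),('jaw pad face',206,216,.03),('jaw2',208,260,.03)]:
    print(n,ab(u,v,z))
P,im=cloud('w4',(230,140,545,270)); z=P[...,2]; D=(P[...,:2]-g[:2])@np.c_[ex,ey]*1000
def edge(c0,c1,lo): # outermost a in columns
    out=[]
    for c in range(c0,c1):
        k=z[:,c]>lo; out.append(D[k,c,0].max() if k.any() else np.nan)
    return np.nanmedian(out),np.polyfit(D[0,c0:c1,1]*0+np.arange(c1-c0),out,1)[0]
print('rail a max',edge(25,65,.024),'frame a max',edge(110,280,.015))
k=z[20:50]; print('strip end b',[D[r,95:200][z[r,95:200]>.015][:,1].max() for r in range(22,50,4)])
E
```

```text
z rail 0.03477962936600362 frame 0.02310919006267581 0.023201874782688786 glass 0.009052257798559699 jaw 0.030620719392695894
rail L (np.float64(53.2), np.float64(10.7))
rail R (np.float64(53.5), np.float64(-12.7))
railLlow (np.float64(17.8), np.float64(11.9))
railRlow (np.float64(17.8), np.float64(-13.5))
strip end out (np.float64(50.7), np.float64(-27.8))
strip end in (np.float64(33.1), np.float64(-29.5))
strip corner (np.float64(50.6), np.float64(-124.1))
strip inner (np.float64(32.6), np.float64(-93.6))
closed bottom R (np.float64(-18.0), np.float64(-130.0))
jaw pad face (np.float64(23.3), np.float64(32.6))
jaw2 (np.float64(-0.0), np.float64(32.8))
 ** On entry to DLASCL parameter number  4 had an illegal value
 ** On entry to DLASCL parameter number  4 had an illegal value
 ** On entry to DLASCL parameter number  4 had an illegal value
 ** On entry to DLASCL parameter number  4 had an illegal value
 ** On entry to DLASCL parameter number  5 had an illegal value
 ** On entry to DLASCL parameter number  4 had an illegal valueTraceback (most recent call last):
  File "<stdin>", line 15, in <module>
  File "<stdin>", line 14, in edge
    c, resids, rank, s = lstsq(lhs, rhs, rcond)
                         ~~~~~^^^^^^^^^^^^^^^^^
    x, resids, rank, s = _umath_linalg.lstsq(a, b, rcond,
                         ~~~~~~~~~~~~~~~~~~~^^^^^^^^^^^^^
                                             signature=signature)
                                             ^^^^^^^^^^^^^^^^^^^^
    raise LinAlgError("SVD did not converge in Linear Least Squares")
numpy.linalg.LinAlgError: SVD did not converge in Linear Least Squares
```

Request:
apply_moves(series=[[[-2.7, 0, 4], [0, 0, 0]], [[0, 0, 4], [0, 0, 0]], [[0, 0, 0], [0, 0, 0]], [[0, 0, 0], [0, 0, 0]]])

```text
t: 6.8
tool_pos: [0.5533, 0.1087, 0.1984]
orientation: [-3.131, -0.26, 0.001]
force: [-0.6, 0.4, -1.3]
opening: 0.0247
gripper_force: 15.0
```

```bash
python3 - <<'E'
from h import *
goal([.557,.109,.031],99.4)
E
```

```text
t 6.8 grasp pt [0.5532 0.1087 0.0314] yaw -80.5 open 24.7 gf 15.0 F [-0.6  0.4 -1.3]
shift mm [3.7 0.3 0.4] turn z rad 0.0017 (other -3.14 ) tilt fix [-0.0001  0.0006  0.    ]
```

Request:
apply_moves(series=[[[0, 5, 0], [0, 0, 0]], [[0, 4, 0], [0, 0, 0]], [[0, 4, 0], [0, 0, 0]], [[0, 0, 0], [0, 0, 0]], [[0, 0, 0], [0, 0, 0]], [[0, 0, 0], [0, 0, 0]]])

```text
t: 7.3
tool_pos: [0.5558, 0.0957, 0.1988]
orientation: [-3.131, -0.26, -0.0]
force: [-0.4, -0.1, -0.7]
opening: 0.0251
gripper_force: 15.0
```

```bash
python3 - <<'E'
from h import *
goal([.557,.109,.031],99.4)
snap('wrist','w5'); im=cv2.imread('pics/w5.png'); cv2.imwrite('pics/c5.png',cv2.resize(im[130:290,190:390],None,fx=3.7,fy=3.7,interpolation=cv2.INTER_CUBIC))
E
```

```text
t 7.3 grasp pt [0.5558 0.0957 0.0318] yaw -80.52 open 25.1 gf 15.0 F [-0.4 -0.1 -0.7]
shift mm [  3.4 -12.9   0.8] turn z rad 0.0014 (other -3.14 ) tilt fix [-0.0001 -0.0001  0.    ]
```

View pics/c5.png

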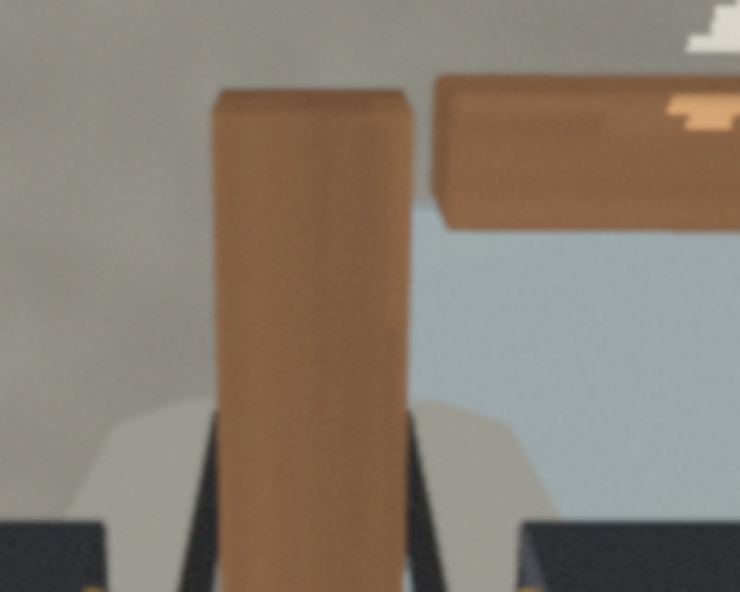

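```bash
python3 - <<'E'
from h import *
s=robot.read_state(); M=R.from_rotvec(s['orientation']).as_matrix(); ex=M[:2,0]; ey=-M[:2,1]; g=(s['tool_pos']+.167*M[:,2])
def ab(u,v,z): q=pt('w5',190+u/3.7-.4,130+v/3.7-.4,z=z)[:2]-g[:2]; return (q@ex*1000).round(1),(q@ey*1000).round(1)
for n,u,v,z in [('rail low L',222,90,.001),('rail low R',402,90,.001),('rail top L',214,108,.023),('rail top R',412,108,.023),('rail topR lower',408,400,.023),('fr low',436,75,0),('fr low far',640,75,0),('fr top out',450,93,.022),('strip end top in',450,231,.022),('strip end low',432,190,0)]: print(n,ab(u,v,z))
E
```

```text
rail low L (np.float64(51.1), np.float64(12.0))
rail low R (np.float64(51.1), np.float64(-13.3))
rail top L (np.float64(51.8), np.float64(11.5))
rail top R (np.float64(51.8), np.float64(-13.0))
rail topR lower (np.float64(13.2), np.float64(-13.3))
fr low (np.float64(53.1), np.float64(-18.1))
fr low far (np.float64(53.0), np.float64(-46.9))
fr top out (np.float64(53.5), np.float64(-17.8))
strip end top in (np.float64(35.9), np.float64(-18.3))
strip end low (np.float64(36.5), np.float64(-18.0))
```

Request:
apply_moves(series=[[[1.8, 1.5, 0], [0, 0, 0]], [[0, 1.5, 0], [0, 0, 0]], [[0, 0, 0.7], [0, 0, 0]], [[0, 0, 0], [0, 0, 0]], [[0, 0, 0], [0, 0, 0]]])

```text
t: 7.77
tool_pos: [0.558, 0.0932, 0.1979]
orientation: [-3.131, -0.26, 0.0]
force: [0.6, 0.4, -0.1]
opening: 0.0248
gripper_force: 15.0
```

Request:
apply_moves(series=[[[0, 0, 0], [0, 0, 0]], [[0, 0, 0], [0, 0, 0]], [[0, 0, 0], [0, 0, 0]], [[0, 0, 0], [0, 0, 0]], [[0, 0, -10], [0, 0, 0]], [[0, 0, -20], [0, 0, 0]], [[0, 0, -30], [0, 0, 0]], [[0, 0, -30], [0, 0, 0]], [[0, 0, 0], [0, 0, 0]], [[0, 0, 0], [0, 0, 0]], [[0, 0, 0], [0, 0, 0]]], claw=0.42)

```text
t: 8.68
tool_pos: [0.558, 0.0932, 0.2885]
orientation: [3.131, 0.26, 0.001]
force: [-0.5, 0.6, 0.3]
opening: 0.0391
gripper_force: 0.0
```

```bash
python3 - <<'E'
from h import *
# handle/trigger: points measured in top0, world
o=(235,145); f='top0'
P,im=cloud('w3',(490,240,560,360)); z=P[...,2]
goal([.4377,-.08,.10],98.7)
snap('wrist','w6'); 
E
```

```text
t 8.68 grasp pt [0.5581 0.0932 0.1215] yaw -80.5 open 39.1 gf 0.0 F [-0.5  0.6  0.3]
shift mm [-147.2  151.    21.4] turn z rad 0.014 (other -3.128 ) tilt fix [ 0.0001 -0.0007  0.    ]
```

Request:
apply_moves(series=[[[-36, 27, 0], [0, 0, 0]], [[-36, 27, 0], [0, 0, 0]], [[-35, 27, 0], [0, 0, 0]], [[-35, 27, 0], [0, 0, 0]], [[-35, 26, 0], [0, 0, 0]], [[-35, 26, 0], [0, 0, 0]], [[0, 0, 0], [0, 0, 0]], [[0, 0, 0], [0, 0, 0]], [[0, 0, 0], [0, 0, 0]], [[0, 0, 0], [0, 0, 0]]], claw=0.85)

```text
t: 9.57
tool_pos: [0.3865, -0.0876, 0.2877]
orientation: [-3.13, -0.261, 0.001]
force: [0.8, 0.7, 0.1]
opening: 0.0786
gripper_force: 0.0
```

```bash
python3 - <<'E'
from h import *
goal([.4377,-.08,.10],98.7)
snap('wrist','w7')
E
```

```text
t 9.57 grasp pt [ 0.3864 -0.0875  0.1207] yaw -80.45 open 78.6 gf 0.0 F [0.8 0.7 0.1]
shift mm [51.8  1.  20.6] turn z rad 0.0148 (other -3.127 ) tilt fix [-0.0007  0.0005  0.    ]
```

View pics/w7.png

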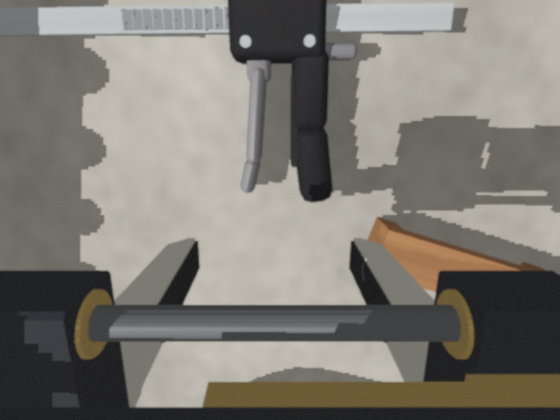

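Trigger's outer edge runs (250,80)–(242,188). The handle's outer edge runs (327,60)–(331,190), with its tip at v≈200. The bar is horizontal at v≈18, so the yaw is nearly right.

```bash
python3 - <<'E'
from h import *
s=robot.read_state(); M=R.from_rotvec(s['orientation']).as_matrix(); ex=M[:2,0]; ey=-M[:2,1]; g=(s['tool_pos']+.167*M[:,2])
def ab(u,v,z): q=pt('w7',u,v,z=z)[:2]-g[:2]; return (q@ex*1000).round(1),(q@ey*1000).round(1)
for n,u,v,z in [('barL',60,22,.02),('barR',445,18,.02),('trig root',248,75,.027),('trig 110',248,110,.027),('trig 150',247,150,.027),('trig tip',241,188,.027),('h root',327,62,.029),('h 110',328,110,.029),('h150',330,150,.029),('h 190',332,190,.029),('h tip',315,200,.029)]: print(n,ab(u,v,z))
print(pt('w7',252,120),pt('w7',313,120),pt('w7',380,18))
E
```

```text
barL (np.float64(128.1), np.float64(139.5))
barR (np.float64(130.3), np.float64(-112.6))
trig root (np.float64(94.7), np.float64(16.4))
trig 110 (np.float64(72.4), np.float64(16.9))
trig 150 (np.float64(45.3), np.float64(18.2))
trig tip (np.float64(17.9), np.float64(23.1))
h root (np.float64(102.5), np.float64(-35.3))
h 110 (np.float64(72.3), np.float64(-37.2))
h150 (np.float64(45.5), np.float64(-39.7))
h 190 (np.float64(16.9), np.float64(-42.3))
h tip (np.float64(9.4), np.float64(-30.4))
[ 0.44895214 -0.06229731  0.02733768] [ 0.45594036 -0.10297398  0.03141181] [ 0.52654043 -0.13466936  0.02046328]
```

Request:
apply_moves(series=[[[29, 5, 0], [0, 0, 0]], [[29, 5.5, 0], [0, 0, 0.008]], [[0, 0, 30], [0, 0, 0]], [[0, 0, 30], [0, 0, 0]], [[0, 0, 24], [0, 0, 0]], [[0, 0, 10], [0, 0, 0]], [[0, 0, 3.5], [0, 0, 0]], [[0, 0, 0], [0, 0, 0]], [[0, 0, 0], [0, 0, 0]], [[0, 0, 0], [0, 0, 0]]])

```text
t: 10.45
tool_pos: [0.4461, -0.0892, 0.1923]
orientation: [3.131, 0.248, 0.004]
force: [0.4, -0.7, -0.3]
opening: 0.079
gripper_force: 0.0
```

Request:
apply_moves(series=[[[0, 0, 0], [0, 0, 0]], [[0, 0, 0], [0, 0, 0]], [[0, 0, 0], [0, 0, 0]], [[0, 0, 0], [0, 0, 0]], [[0, 0, 0], [0, 0, 0]]], claw=0.63, newtons=15)

```text
t: 10.87
tool_pos: [0.4451, -0.0888, 0.1909]
orientation: [-3.131, -0.247, -0.001]
force: [-1.0, 5.0, 3.7]
opening: 0.0587
gripper_force: 2.2
```

```bash
python3 - <<'E'
from h import *
goal([.4377,-.08,.022],99.)
E
```

```text
t 10.87 grasp pt [ 0.4453 -0.0886  0.0239] yaw -80.98 open 58.7 gf 2.2 F [-1.   5.   3.7]
shift mm [-6.  -9.8  2. ] turn z rad 0.0004 (other -3.141 ) tilt fix [-0.0009 -0.0008  0.    ]
```

Request:
apply_moves(series=[[[0, -2, 0], [0, 0, 0]], [[0, 2.5, 0], [0, 0, 0]], [[0, 3, 0], [0, 0, 0]], [[0, 3, 0], [0, 0, 0]], [[0, 0.5, 0], [0, 0, 0]], [[0, 0, 0], [0, 0, 0]], [[0, 0, 0], [0, 0, 0]]], claw=0.36)

```text
t: 11.45
tool_pos: [0.4461, -0.0962, 0.1906]
orientation: [-3.132, -0.247, 0.0]
force: [-1.6, 0.7, 5.8]
opening: 0.0364
gripper_force: 15.3
```

```bash
python3 - <<'E'
from h import *
goal([.4377,-.08,.022],99.)
snap('top','top1')
im=cv2.imread('pics/top1.png'); cv2.imwrite('pics/c8.png',cv2.resize(im[145:250,235:395],None,fx=5,fy=5,interpolation=cv2.INTER_CUBIC))
E
```

```text
t 11.45 grasp pt [ 0.4461 -0.0961  0.0236] yaw -80.97 open 36.4 gf 15.3 F [-1.6  0.7  5.8]
shift mm [ -5.8 -17.3   1.6] turn z rad 0.0006 (other -3.141 ) tilt fix [-0.0003  0.0001  0.    ]
```

```bash
cat >> h.py <<'E'
def jaw(f):
    g=cv2.cvtColor(cv2.imread(f'pics/{f}.png'),cv2.COLOR_BGR2GRAY).astype(float)
    out=[]
    for r in range(183,191):
        row=g[r,245:320]; d=np.flatnonzero(row<55); 
        if len(d): 
            e=d[0]
            while e+1<len(row) and row[e+1]<55: e+=1
            t=(55-row[e])/(row[e+1]-row[e]) if e+1<len(row) else 0
            out.append(pt(f,245+e+t,r,z=.032)[:2]@np.array([-np.sin(.16),np.cos(.16)]))
    print(f,'jaw pad face b mm',(np.array(out)*1000).round(1))
def frame(f):
    P,im=cloud(f,(235,145,395,250)); z=P[...,2]
    hsv=cv2.cvtColor(im,cv2.COLOR_BGR2HSV); w=cv2.inRange(hsv,(3,90,30),(20,255,255))>0; w[:,120:]=0; w[80:]=0
    n,l,st,ce=cv2.connectedComponentsWithStats((w&(z>.012)).astype(np.uint8))
    for i in range(1,n):
        if st[i,4]>40: print(f,st[i,4],rect(P[l==i]))
E
python3 - <<'E'
from h import *
for f in('top0','top1'): jaw(f); frame(f)
E
```

```text
top0 jaw pad face b mm [58.8 58.2 58.5 58.9 58.9 59.6 59.7 57.9]
top0 602 ((566.0925903320312, 28.2762451171875), (104.55030822753906, 102.48409271240234), 8.757474899291992)
top1 jaw pad face b mm [57.2 57.6 57.  56.1 56.6 56.8 57.1 57.8]
top1 888 ((564.3572998046875, 41.34238815307617), (104.67431640625, 128.6483917236328), 9.48210620880127)
```

View pics/c8.png

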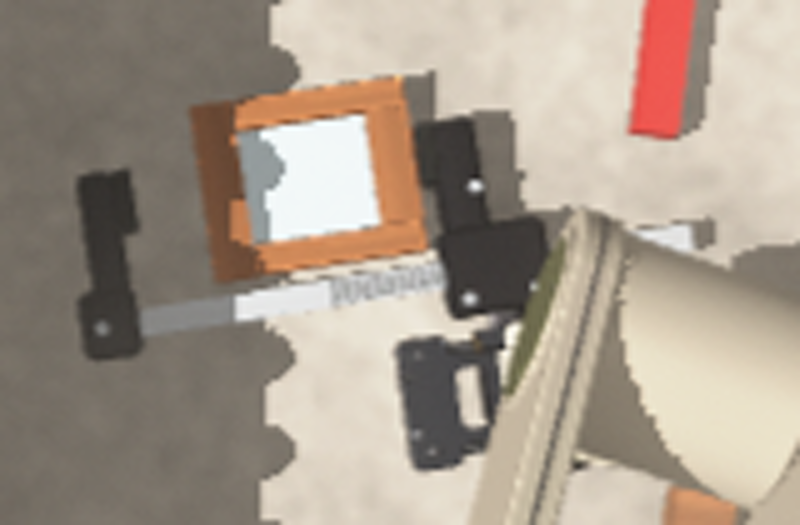

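The top view shows the rail flush with the frame sides with a small gap. The fingers hold handle and trigger at full squeeze, but the jaw has hardly moved. I'll let the trigger out, squeeze again and measure each stage.

Request:
apply_moves(series=[[[0, 0, 0], [0, 0, 0]], [[0, -3, 0], [0, 0, 0]], [[0, -3, 0], [0, 0, 0]], [[0, -3, 0], [0, 0, 0]], [[0, 0, 0], [0, 0, 0]], [[0, 0, 0], [0, 0, 0]]], claw=0.66)

```text
t: 12.0
tool_pos: [0.4445, -0.087, 0.1903]
orientation: [3.131, 0.248, -0.001]
force: [-0.6, 0.0, -1.0]
opening: 0.0614
gripper_force: 0.0
```

```bash
python3 - <<'E'
from h import *
goal([.4377,-.08,.022],99.)
snap('top','top2'); jaw('top2'); frame('top2')
E
```

```text
t 12.0 grasp pt [ 0.4444 -0.0871  0.0233] yaw -80.93 open 61.4 gf 0.0 F [-0.6  0.  -1. ]
shift mm [-5.6 -8.   1.3] turn z rad 0.0013 (other -3.14 ) tilt fix [0.0004 0.0006 0.    ]
top2 jaw pad face b mm [57.1 57.3 57.1 56.  56.4 56.7 56.9 57.1]
top2 893 ((564.2533569335938, 41.20672607421875), (104.64134216308594, 129.0896759033203), 9.642269134521484)
```

Request:
apply_moves(series=[[[0, 0, 0], [0, 0, 0]], [[0, 3, 0], [0, 0, 0]], [[0, 3, 0], [0, 0, 0]], [[0, 3, 0], [0, 0, 0]], [[0, 0, 0], [0, 0, 0]], [[0, 0, 0], [0, 0, 0]], [[0, 0, 0], [0, 0, 0]]], claw=0.36)

```text
t: 12.63
tool_pos: [0.4457, -0.0962, 0.1902]
orientation: [3.131, 0.248, -0.002]
force: [-5.4, -1.8, 0.1]
opening: 0.0364
gripper_force: 15.4
```

```bash
python3 - <<'E'
from h import *
goal([.4377,-.08,.022],99.)
snap('top','top3'); jaw('top3'); frame('top3')
a,b=[cv2.imread(f'pics/{f}.png')[145:250,235:395] for f in('top0','top3')]
# shift of jaw and fixed jaw/housing by template match
for n,(x0,y0,x1,y1) in {'movjaw':(248,178,264,218),'fixjaw':(316,167,345,210)}.items():
  A=cv2.imread('pics/top0.png')
  for f in('top1','top2','top3'):
    B=cv2.imread(f'pics/{f}.png')[y0-8:y1+8,x0-8:x1+12]
    T=A[y0:y1,x0:x1]; up=lambda m:cv2.resize(m,None,fx=4,fy=4,interpolation=cv2.INTER_CUBIC)
    r=cv2.matchTemplate(up(B),up(T),cv2.TM_CCOEFF_NORMED); _,v,_,l=cv2.minMaxLoc(r); print(n,f,round(v,2),l[0]/4-8,l[1]/4-8)
E
```

```text
t 12.63 grasp pt [ 0.4454 -0.0963  0.0232] yaw -80.95 open 36.4 gf 15.4 F [-5.4 -1.8  0.1]
shift mm [ -5.3 -17.3   1.2] turn z rad 0.0008 (other -3.141 ) tilt fix [0.0002 0.0014 0.    ]
top3 jaw pad face b mm [51.4 51.4 49.9 50.4 50.6 50.9 51.4 51.2]
top3 896 ((563.7084350585938, 41.22967529296875), (104.1412582397461, 128.81298828125), 9.341636657714844)
movjaw top1 0.99 0.5 -0.5
movjaw top2 0.99 0.5 -0.5
movjaw top3 0.99 2.75 -1.0
fixjaw top1 0.98 -0.25 0.0
fixjaw top2 0.91 -0.25 0.0
fixjaw top3 0.98 -0.25 -0.25
```

Request:
apply_moves(series=[[[0, 0, 0], [0, 0, 0]], [[0, -3, 0], [0, 0, 0]], [[0, -3, 0], [0, 0, 0]], [[0, -3, 0], [0, 0, 0]], [[0, 0, 0], [0, 0, 0]], [[0, 0, 0], [0, 0, 0]]], claw=0.66)

```text
t: 13.18
tool_pos: [0.4452, -0.087, 0.1911]
orientation: [3.131, 0.248, 0.003]
force: [0.5, 0.5, 0.4]
opening: 0.0614
gripper_force: 0.0
```

Request:
apply_moves(series=[[[0, 0, 0], [0, 0, 0]], [[0, 3, 0], [0, 0, 0]], [[0, 3, 0], [0, 0, 0]], [[0, 3, 0], [0, 0, 0]], [[0, 0, 0], [0, 0, 0]], [[0, 0, 0], [0, 0, 0]], [[0, 0, 0], [0, 0, 0]]], claw=0.36)

```text
t: 13.77
tool_pos: [0.4462, -0.0964, 0.1908]
orientation: [3.131, 0.247, 0.0]
force: [-3.1, -2.2, 3.6]
opening: 0.0369
gripper_force: 15.1
```

Request:
apply_moves(series=[[[0, 0, 0], [0, 0, 0]], [[0, -3, 0], [0, 0, 0]], [[0, -3, 0], [0, 0, 0]], [[0, -3, 0], [0, 0, 0]], [[0, 0, 0], [0, 0, 0]], [[0, 0, 0], [0, 0, 0]]], claw=0.66)

```text
t: 14.27
tool_pos: [0.4446, -0.0869, 0.1904]
orientation: [3.131, 0.249, -0.0]
force: [1.0, 0.1, 0.1]
opening: 0.0612
gripper_force: 0.0
```

Request:
apply_moves(series=[[[0, 0, 0], [0, 0, 0]], [[0, 3, 0], [0, 0, 0]], [[0, 3, 0], [0, 0, 0]], [[0, 3, 0], [0, 0, 0]], [[0, 0, 0], [0, 0, 0]], [[0, 0, 0], [0, 0, 0]], [[0, 0, 0], [0, 0, 0]]], claw=0.36)

```text
t: 14.85
tool_pos: [0.4458, -0.0963, 0.1903]
orientation: [3.131, 0.248, -0.002]
force: [-3.5, -1.8, 0.9]
opening: 0.0366
gripper_force: 15.3
```

```bash
python3 - <<'E'
from h import *
goal([.4377,-.08,.022],99.)
snap('top','top4'); jaw('top4'); frame('top4')
E
```

```text
t 14.85 grasp pt [ 0.4456 -0.0964  0.0233] yaw -80.96 open 36.6 gf 15.3 F [-3.5 -1.8  0.9]
shift mm [ -5.4 -17.4   1.3] turn z rad 0.0007 (other -3.141 ) tilt fix [0.0004 0.0011 0.    ]
top4 jaw pad face b mm [37.4 37.5 38.  38.3 38.5 36.9 37.4 48. ]
top4 894 ((564.0513916015625, 41.45090866088867), (104.17377471923828, 128.81243896484375), 9.596311569213867)
```

Request:
apply_moves(series=[[[0, 0, 0], [0, 0, 0]], [[0, -3, 0], [0, 0, 0]], [[0, -3, 0], [0, 0, 0]], [[0, -3, 0], [0, 0, 0]], [[0, 0, 0], [0, 0, 0]], [[0, 0, 0], [0, 0, 0]]], claw=0.66)

```text
t: 15.4
tool_pos: [0.4452, -0.087, 0.191]
orientation: [3.131, 0.248, 0.002]
force: [0.4, 0.0, -0.1]
opening: 0.0613
gripper_force: 0.0
```

Request:
apply_moves(series=[[[0, 0, 0], [0, 0, 0]], [[0, 3, 0], [0, 0, 0]], [[0, 3, 0], [0, 0, 0]], [[0, 3, 0], [0, 0, 0]], [[0, 0, 0], [0, 0, 0]], [[0, 0, 0], [0, 0, 0]], [[0, 0, 0], [0, 0, 0]]], claw=0.36)

```text
t: 15.98
tool_pos: [0.4461, -0.0964, 0.1908]
orientation: [3.131, 0.248, -0.0]
force: [-3.5, -1.7, 4.9]
opening: 0.0367
gripper_force: 15.2
```

Request:
apply_moves(series=[[[0, 0, 0], [0, 0, 0]], [[0, -3, 0], [0, 0, 0]], [[0, -3, 0], [0, 0, 0]], [[0, -3, 0], [0, 0, 0]], [[0, 0, 0], [0, 0, 0]], [[0, 0, 0], [0, 0, 0]]], claw=0.66)

```text
t: 16.48
tool_pos: [0.4446, -0.0869, 0.1905]
orientation: [3.131, 0.249, 0.0]
force: [-0.2, 0.6, 0.2]
opening: 0.0613
gripper_force: 0.0
```

Request:
apply_moves(series=[[[0, 0, 0], [0, 0, 0]], [[0, 3, 0], [0, 0, 0]], [[0, 3, 0], [0, 0, 0]], [[0, 3, 0], [0, 0, 0]], [[0, 0, 0], [0, 0, 0]], [[0, 0, 0], [0, 0, 0]], [[0, 0, 0], [0, 0, 0]]], claw=0.36)

```text
t: 17.07
tool_pos: [0.4458, -0.0963, 0.1903]
orientation: [3.131, 0.248, -0.002]
force: [-5.0, -1.6, 0.4]
opening: 0.0367
gripper_force: 15.2
```

```bash
python3 - <<'E'
from h import *
goal([.4377,-.08,.022],99.)
snap('top','top5'); jaw('top5'); frame('top5')
E
```

```text
t 17.07 grasp pt [ 0.4456 -0.0964  0.0233] yaw -80.96 open 36.7 gf 15.2 F [-5.  -1.6  0.4]
shift mm [ -5.4 -17.3   1.3] turn z rad 0.0007 (other -3.141 ) tilt fix [0.0003 0.0011 0.    ]
top5 jaw pad face b mm [23.9 23.6 23.9 24.3 24.6 24.8 33.8 43.7]
top5 887 ((564.0399780273438, 41.36466979980469), (103.99324798583984, 128.71762084960938), 9.508161544799805)
```

Request:
apply_moves(series=[[[0, 0, 0], [0, 0, 0]], [[0, -3, 0], [0, 0, 0]], [[0, -3, 0], [0, 0, 0]], [[0, -3, 0], [0, 0, 0]], [[0, 0, 0], [0, 0, 0]], [[0, 0, 0], [0, 0, 0]]], claw=0.66)

```text
t: 17.62
tool_pos: [0.4451, -0.087, 0.1909]
orientation: [3.131, 0.248, 0.002]
force: [-0.3, -0.3, -0.6]
opening: 0.0612
gripper_force: 0.0
```

Request:
apply_moves(series=[[[0, 0, 0], [0, 0, 0]], [[0, 3, 0], [0, 0, 0]], [[0, 3, 0], [0, 0, 0]], [[0, 3, 0], [0, 0, 0]], [[0, 0, 0], [0, 0, 0]], [[0, 0, 0], [0, 0, 0]], [[0, 0, 0], [0, 0, 0]]], claw=0.36)

```text
t: 18.2
tool_pos: [0.4461, -0.0964, 0.1907]
orientation: [3.131, 0.247, -0.0]
force: [-3.5, -2.2, 3.9]
opening: 0.0368
gripper_force: 15.2
```

```bash
python3 - <<'E'
from h import *
goal([.4377,-.08,.022],99.)
snap('top','top6'); jaw('top6'); frame('top6')
E
```

```text
t 18.2 grasp pt [ 0.4461 -0.0965  0.0237] yaw -80.96 open 36.8 gf 15.2 F [-3.5 -2.2  3.9]
shift mm [ -5.7 -17.5   1.7] turn z rad 0.0007 (other -3.141 ) tilt fix [0.0007 0.0002 0.    ]
top6 jaw pad face b mm [17.1 17.2 17.  17.5 16.6 18.3 25.9 27.2]
top6 896 ((563.9329833984375, 41.12043762207031), (104.23999786376953, 129.14028930664062), 9.440316200256348)
```

Request:
apply_moves(series=[[[0, 0, 0], [0, 0, 0]], [[0, -3, 0], [0, 0, 0]], [[0, -3, 0], [0, 0, 0]], [[0, -3, 0], [0, 0, 0]], [[0, 0, 0], [0, 0, 0]], [[0, 0, 0], [0, 0, 0]]], claw=0.66)

```text
t: 18.75
tool_pos: [0.4447, -0.0869, 0.1905]
orientation: [3.131, 0.249, 0.0]
force: [0.5, -1.3, 0.1]
opening: 0.0614
gripper_force: 0.0
```

Request:
apply_moves(series=[[[0, 0, 0], [0, 0, 0]], [[0, 3, 0], [0, 0, 0]], [[0, 3, 0], [0, 0, 0]], [[0, 3, 0], [0, 0, 0]], [[0, 0, 0], [0, 0, 0]], [[0, 0, 0], [0, 0, 0]], [[0, 0, 0], [0, 0, 0]]], claw=0.36)

```text
t: 19.33
tool_pos: [0.4457, -0.0964, 0.1903]
orientation: [3.131, 0.248, -0.002]
force: [-3.5, -4.2, 0.7]
opening: 0.0372
gripper_force: 15.7
```

```bash
python3 - <<'E'
from h import *
goal([.4377,-.08,.022],99.)
snap('top','top7'); jaw('top7'); frame('top7')
E
```

```text
t 19.33 grasp pt [ 0.4456 -0.0965  0.0233] yaw -80.95 open 37.2 gf 15.7 F [-3.5 -4.2  0.7]
shift mm [ -5.4 -17.5   1.3] turn z rad 0.0008 (other -3.141 ) tilt fix [0.0006 0.0012 0.    ]
top7 jaw pad face b mm [13.  12.2 12.1 12.5 12.8 15.8 22.2 21.6]
top7 902 ((564.5145263671875, 38.90599060058594), (103.8452377319336, 125.47014617919922), 9.867257118225098)
```

Request:
apply_moves(series=[[[0, 0, 0], [0, 0, 0]], [[0, -3, 0], [0, 0, 0]], [[0, -3, 0], [0, 0, 0]], [[0, -3, 0], [0, 0, 0]], [[0, 0, 0], [0, 0, 0]], [[0, 0, 0], [0, 0, 0]]], claw=0.66)

```text
t: 19.88
tool_pos: [0.4451, -0.087, 0.1909]
orientation: [3.131, 0.248, 0.002]
force: [-0.2, -0.3, 1.1]
opening: 0.0613
gripper_force: 0.0
```

Request:
apply_moves(series=[[[0, 0, 0], [0, 0, 0]], [[0, 2.5, 0], [0, 0, 0]], [[0, 2, 0], [0, 0, 0]], [[0, 0, 0], [0, 0, 0]], [[0, 0, 0], [0, 0, 0]], [[0, 0, 0], [0, 0, 0]], [[0, 0, 0], [0, 0, 0]]], claw=0.36)

```text
t: 20.47
tool_pos: [0.4455, -0.0913, 0.1909]
orientation: [-3.131, -0.248, 0.0]
force: [-2.8, 5.9, 6.7]
opening: 0.0487
gripper_force: 15.6
```

```bash
python3 - <<'E'
from h import *
goal([.4377,-.08,.022],99.)
snap('top','top8'); jaw('top8'); frame('top8')
E
```

```text
t 20.47 grasp pt [ 0.4454 -0.0911  0.0239] yaw -80.92 open 48.7 gf 15.6 F [-2.8  5.9  6.7]
shift mm [ -5.9 -12.3   1.9] turn z rad 0.0013 (other -3.14 ) tilt fix [-0.001  0.     0.   ]
top8 jaw pad face b mm [12.7 12.2 12.1 12.4 12.4 13.5 19.7 20. ]
top8 904 ((564.5950317382812, 38.690650939941406), (103.79857635498047, 125.74488830566406), 9.554956436157227)
```

Request:
apply_moves(series=[[[0, -0.4, 0], [0, 0, 0]], [[0, -0.4, 0], [0, 0, 0]], [[0, 0, 0], [0, 0, 0]], [[0, 0, 0], [0, 0, 0]], [[0, 0, 0], [0, 0, 0]], [[0, 0, 0], [0, 0, 0]], [[0, 0, 0], [0, 0, 0]], [[0, 0, 0], [0, 0, 0]]], newtons=20)

```text
t: 21.18
tool_pos: [0.4454, -0.0911, 0.1908]
orientation: [3.131, 0.248, 0.0]
force: [-2.4, 0.3, 6.4]
opening: 0.0479
gripper_force: 20.7
```

```bash
python3 - <<'E'
from h import *
goal([.4377,-.08,.022],99.)
snap('top','top9'); frame('top9')
im=cv2.imread('pics/top9.png'); cv2.imwrite('pics/c9.png',cv2.resize(im[150:225,245:345],None,fx=7.5,fy=7.5,interpolation=cv2.INTER_CUBIC))
E
```

```text
t 21.18 grasp pt [ 0.4454 -0.0912  0.0238] yaw -80.94 open 47.9 gf 20.7 F [-2.4  0.3  6.4]
shift mm [ -5.9 -12.2   1.8] turn z rad 0.0011 (other -3.141 ) tilt fix [ 0.0007 -0.0002  0.    ]
top9 902 ((564.3660888671875, 38.68636703491211), (103.49774169921875, 125.5493392944336), 9.5935697555542)
```

View pics/c9.png

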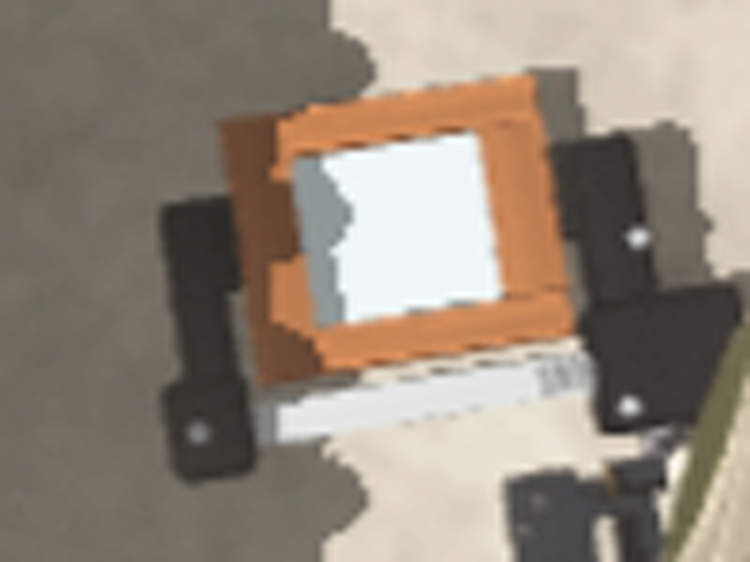

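The joint is closed: the rail at (225–310, 120–380) lies flush with both sides of the frame. The jaws bear on both ends, and the trigger is held at about 20 N, which should press with roughly 28 N.

```bash
python3 -c "
from plant import robot
print(robot.close_job())"
```

```text
the job is handed in; nothing more can be done
None
```

The rail is seated flush in the frame and the clamp was closed by the trigger alone; I handed the job in at about 21 s with the trigger still held at about 20 N (roughly 28 N at the jaw, by the given ratio).

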